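Pin down the drilling template and set the spring dividers to its lines

ROBOT

A 7-joint arm with a two-finger parallel gripper is mounted at the origin on the work surface. World frame = base frame: x ahead of the robot, y to its left, z up, the work surface at z = 0. Lengths are in m, angles in rad, forces in N, time in s.
With the tool pointing down it reaches from about 0.425 to 0.825 m from the base axis. Payload 3.6 kg.
Tool frame: the origin (TCP) lies where the fingers leave the gripper's body, on its centre line; the fingertips stand 73 mm ahead of it and the grasp point (between the pads) lies 54 mm ahead of it; z points along the fingers, y is the line along which they close (so a half turn about z gives the same grasp; the last joint's range is limited). The gripper opens to 85 mm and grips with 20 to 120 N. Pads are 22 mm wide; open, the fingers measure 114 mm over their backs; the gripper's body (76 mm by 85 mm) begins 54 mm behind the grasp point. The pads swing forward as they close: fully open they stand 13 mm farther back than shut.
Start: joints at [1.097, 0.615, -0.013, 1.423, 0.008, 1.103, -0.04], TCP at [0.281, -0.586, 0.304] pointing down, gripper open.
Joint ranges: [-3.12, 3.12], [-0.3, 2.06], [-1.34, 1.32], [0.26, 2.42], [-1.36, 4.5], [0.01, 1.98], [-2.84, 2.84]. Speed limits (rad/s): [2.79, 2.79, 3.14, 3.14, 3.14, 3.14, 3.14].

INTERFACE

Orientations are given as a unit quaternion [x, y, z, w].
In Python, from station import arm, snapshot, camera_info, ticket gives the robot as it stands. Calls block until the motion is done:
- arm.movep(position, orientation): joint-space move of the TCP to a pose.
- arm.line_to(position, velocity=0.15, ori=None): straight line of the TCP; ori=None keeps the orientation; velocity is the mean speed in m/s.
- arm.move_j(angles): joint-space move.
- arm.move_gripper(opening, effort=None): opening from 0.0 (shut) to 1.0 (fully open); effort is the grip in N (None keeps the last); returns when the fingers have stopped.
- arm.pause(seconds).
- arm.ik(position, orientation): joint angles nearest the present ones, or None.
- snapshot(name): name is "scene" or "top"; returns the picture (384x512x3 uint8, blue, green, red); there is no depth.
- camera_info(name): a dict with "fx", "fy", "cx", "cy" (pixels), "R" (3x3) and "t" (3): a world point X has camera coordinates R X + t. Camera axes: x right, y down, z forward; pixel columns grow to the right and rows downward; lengths in m; the calibration is good to about 2 mm. A picture is of the moment at which its call begins. camera_info takes no time and is no camera call.
A pose or a line that the arm cannot do raises arm.MotionError and nothing moves.
- ticket.finish_job(): hands the job in; it is judged then, once.
Readings, each from a call of its own:
- arm.read_time(): time.
- arm.read_joint_positions(): joint angles.
- arm.read_dq(): joint speeds.
- arm.read_effort(): joint torques, N m.
- arm.read_tool_pos(): TCP position.
- arm.read_eef_rot(): TCP orientation.
- arm.read_ft_force(): force on the tool from outside, world axes, zero at the start.
- arm.read_wrist_torque(): the same for the moment, N m.
- arm.read_opening(): opening from 0.0 (shut) to 1.0 (fully open).
- arm.read_finger_force(): force on a finger pad.
Only numpy, scipy, OpenCV 4.12 (cv2) and the standard library are available. Lean on these libraries where they do the work, as an engineer would, in place of code of your own. Each camera call takes 0.05 s, during which the arm holds its last target. There are 200 camera calls.

TASK

A location pin belongs in each of the four corner holes of the steel drilling template, so that it cannot shift: put a spare pin from the wooden block fully home in each hole that is empty. Then pick up the spring dividers and squeeze their legs until the two points stand exactly over the two punch dots on the template's scribed lines, within a centimetre above the plate but not touching it, so that the nut can be run up to that setting. Finish while holding the dividers there, squeezed and steady; leave the other things lying on the bench alone.

Things in the scene. Friction and masses are not known exactly. Their poses are not given: they have to be found in the camera images.
- template: grey steel drilling template, 140 (its x) by 170 (its y) mm, 6 mm thick, with a 58 mm round window, lying over a copper square on a plywood backing board of 170 x 200 mm; the whole is fixed to the bench and its top face is 38 mm above it. Origin: centre of the underside, on the bench; its x points away from the robot, z up
- hole0 (a point): mouth, on the template's top face, of its near left corner hole (14 mm wide, 36 mm deep, for a pin shank of 12 mm). It may hold a pin or be empty; two of the four are empty
- hole1 (a point): mouth, on the template's top face, of its near right corner hole (14 mm wide, 36 mm deep, for a pin shank of 12 mm). It may hold a pin or be empty; two of the four are empty
- hole2 (a point): mouth, on the template's top face, of its far left corner hole (14 mm wide, 36 mm deep, for a pin shank of 12 mm). It may hold a pin or be empty; two of the four are empty
- hole3 (a point): mouth, on the template's top face, of its far right corner hole (14 mm wide, 36 mm deep, for a pin shank of 12 mm). It may hold a pin or be empty; two of the four are empty
- mark_left (a point): left centre-punch dot, 22 mm in from the template's near edge, on the left one of two bright scribed lines, 40 mm apart, that run in from that edge; on the top face. Axes as the template's: x along the line, y across it, to the left
- mark_right (a point): right centre-punch dot, on the right scribed line, 40 mm from the left one; on the top face, axes as the template's
- pin0_center (a point): middle of a steel location pin, 40 mm tall overall: shank 12 mm thick and 26 mm long with a tapered foot, under a ribbed round head 20 mm across and 14 mm tall. z points up to the head; this point is 20 mm above the foot, the head spans 6 to 20 mm above this point. A pin that is home has its head on the plate. All five are alike; two stand in the template and three are spares
- pin1_center (a point): middle of a steel location pin, 40 mm tall overall: shank 12 mm thick and 26 mm long with a tapered foot, under a ribbed round head 20 mm across and 14 mm tall. z points up to the head; this point is 20 mm above the foot, the head spans 6 to 20 mm above this point. A pin that is home has its head on the plate. All five are alike; two stand in the template and three are spares
- pin2_center (a point): middle of a steel location pin, 40 mm tall overall: shank 12 mm thick and 26 mm long with a tapered foot, under a ribbed round head 20 mm across and 14 mm tall. z points up to the head; this point is 20 mm above the foot, the head spans 6 to 20 mm above this point. A pin that is home has its head on the plate. All five are alike; two stand in the template and three are spares
- pin3_center (a point): middle of a steel location pin, 40 mm tall overall: shank 12 mm thick and 26 mm long with a tapered foot, under a ribbed round head 20 mm across and 14 mm tall. z points up to the head; this point is 20 mm above the foot, the head spans 6 to 20 mm above this point. A pin that is home has its head on the plate. All five are alike; two stand in the template and three are spares
- pin4_center (a point): middle of a steel location pin, 40 mm tall overall: shank 12 mm thick and 26 mm long with a tapered foot, under a ribbed round head 20 mm across and 14 mm tall. z points up to the head; this point is 20 mm above the foot, the head spans 6 to 20 mm above this point. A pin that is home has its head on the plate. All five are alike; two stand in the template and three are spares
- pin_block: hardwood pin block, 160 (x) by 60 (y) by 38 mm tall, fixed, with the three spare pins standing 50 mm apart in a row along its x. Origin: centre of the underside. It lies at one side of the template, the dividers at the other
- dividers_grip (a point): centre of the spring dividers, half-way between their two dark finger flats. They lie flat: x points along them to the points, y to the left leg, z up. A round sprung bow, 97 mm behind here, joins two straight steel legs and springs them apart like tweezers. The flats, on the outside of the legs, are 30 mm long, 14 mm tall (the full thickness) and 48 mm apart outside when open. About 0.1 kg
- point_left (a point): tip of the dividers' left leg, at mid-thickness (7 mm above their underside). Squeezed at the flats, both legs close alike, the points 2.2 mm for each mm of squeeze, with 4 N at the start and 9 N when the points are 40 mm apart; the flats are then parallel and 38 mm apart. The points lie 95 mm ahead of dividers_grip when open, 96 mm when 40 mm apart
- point_right (a point): tip of the dividers' right leg, at mid-thickness. A brass screw fixed in this leg crosses to the left one 40 mm behind dividers_grip; its nut is backed off, so nothing hinders the squeeze
- leg_left (a joint): angle, in rad, by which each leg has closed: 0 sprung fully open (points 60 mm apart), 0.057 with the points 40 mm apart, 0.14 at most; the distance of the points is 355 mm x sin(0.170 - angle)
- bolt0: a rusty hexagon-head bolt, 20 mm thick and 140 mm long, lying beyond the template; to be left alone
- nut0: a rusty hexagon nut, 38 mm across, 18 mm tall, between robot and template; to be left alone
- nut1: a second such nut, beyond the template; to be left alone
- pot: a black round pot, 70 mm across, 65 mm tall, beyond the template; to be left alone
- copper_stack: a stack of copper squares, 100 x 100 x 32 mm, beyond the template; to be left alone
- hammer: a hammer, 280 mm long, lying at the right; to be left alone
- scriber: a wooden-handled scriber, 170 mm long, lying between robot and template; to be left alone
Mind the look-alikes: they are no part of the job. What is shaped like the part that bears dividers_grip but turquoise is not meant.

How it is judged:
By the outcome, as a careful person would: the job done as asked, in the order asked, and still so for the second after the job is handed in, while the arm keeps its last pose, push and grip.
It also fails if it takes over 61 s, if anything falls off the work surface, if the arm or the gripper's body presses on something with over 40 N, if the wrist force passes 120 N, or if a joint passes its speed limit or range.

## Working session

There is one attempt and no reset: what is moved stays moved. The work goes in short steps, each a Python script; the robot and the scene stay as the last script left them, time stands still between calls to the robot, and variables do not carry over. Pictures are saved under pics/ and viewed, at most 10 in all, crops included, and the job is handed in when it is done.

```bash
mkdir -p pics; ls; python3 - <<'E'
from station import arm, snapshot, camera_info
import cv2
for n in("scene","top"):
    im=snapshot(n); cv2.imwrite(f"pics/{n}0.png",im)
    c=camera_info(n); print(n,c)
print(arm.read_time(),arm.read_eef_rot(),arm.read_opening())
E
```

```text
pics
scene {'fx': 450.9310204821645, 'fy': 450.9310204821645, 'cx': 259.0719448811525, 'cy': 191.2129629607775, 'R': array([[-0.82282349,  0.56819362,  0.0108401 ],
       [ 0.34047702,  0.50815112, -0.79111177],
       [-0.45501307, -0.64725455, -0.61157555]]), 't': array([ 0.45883026, -0.05269333,  1.39861601])}
top {'fx': 348.0323440727925, 'fy': 348.0323440727925, 'cx': 254.62424065047585, 'cy': 199.78395094534352, 'R': array([[ 0.01023658, -0.99975253,  0.01975071],
       [-0.98136098, -0.01383492, -0.19167481],
       [ 0.19190062, -0.01742049, -0.98125974]]), 't': array([-0.13392568,  0.47039422,  1.12960823])}
0.1 [ 9.75024586e-01  2.22093920e-01 -2.48672907e-04 -1.13372059e-03] 1.0011609602024503
```

View pics/scene0.png

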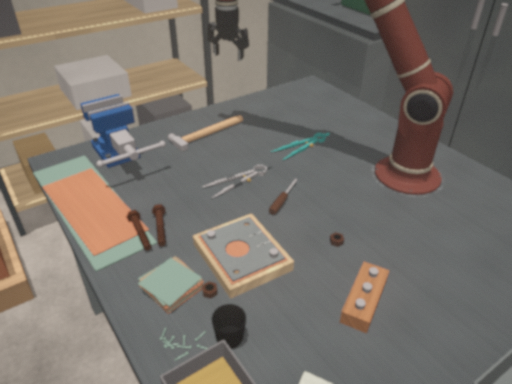

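View pics/top0.png

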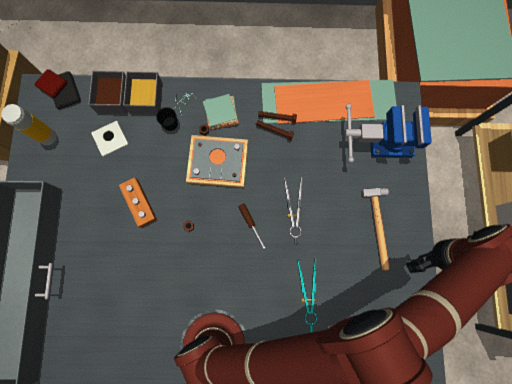

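The scene picture shows the template at about (240,250), the block at (365,295) and the grey dividers at (240,180). In the top view they are at (217,160), (137,202) and (294,208), and the turquoise decoy is at (309,290). Next I'll zoom in.

```bash
python3 - <<'E'
import cv2,numpy as np
t=cv2.imread("pics/top0.png");s=cv2.imread("pics/scene0.png")
def c(im,x,y,w,h,W,H): return cv2.resize(im[y:y+h,x:x+w],(W,H),interpolation=cv2.INTER_CUBIC)
a=np.hstack([c(t,180,130,75,60,400,320),c(t,110,170,50,60,267,320),])
b=np.hstack([c(s,190,210,110,88,400,320),c(s,335,255,60,80,240,320)])
W=max(a.shape[1],b.shape[1])
p=lambda i:cv2.copyMakeBorder(i,0,0,0,W-i.shape[1],0)
o=np.vstack([p(a),p(b)]);print(o.shape)
cv2.imwrite("pics/crop1.png",cv2.resize(o,None,fx=.93,fy=.93))
o=np.hstack([c(t,270,170,50,75,384,576),c(s,195,155,80,46,400,230) if 0 else cv2.copyMakeBorder(c(s,195,155,80,50,400,250),0,326,0,0,0)])
cv2.imwrite("pics/crop2.png",o)
E
```

```text
(640, 667, 3)
```

View pics/crop1.png

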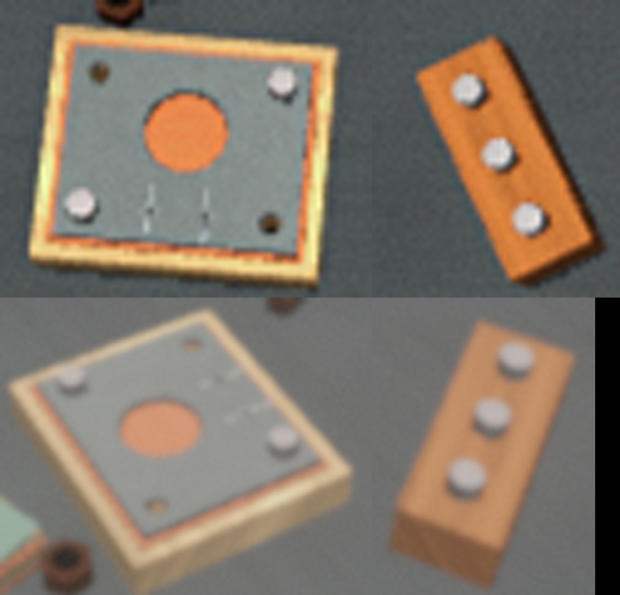

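View pics/crop2.png

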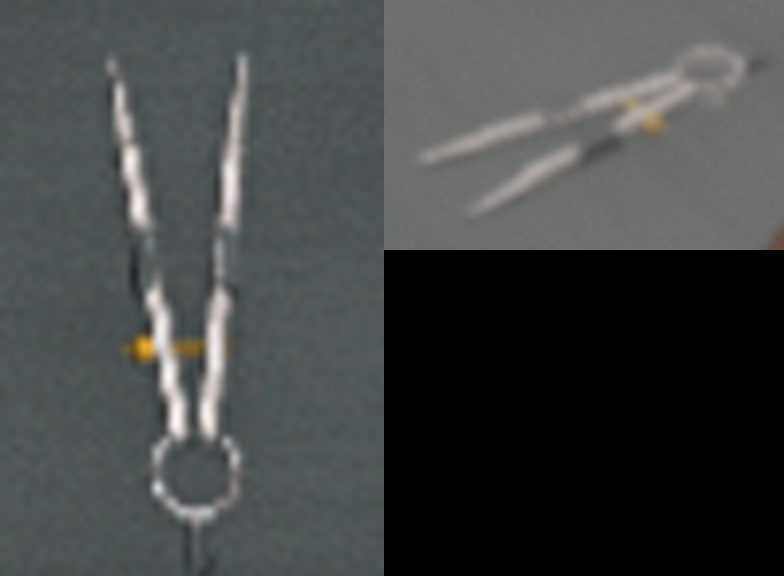

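The empty holes are hole1 (near right) and hole2 (far left); the other two hold pins. Now I'll measure from both views using averaged pictures.

```bash
cat > h.py <<'E'
import cv2,numpy as np
from station import arm,snapshot,camera_info,ticket
C={n:camera_info(n) for n in("scene","top")}
def avg(n,k=6): return np.mean([snapshot(n).astype(float) for _ in range(k)],0)
def proj(n,X):
    c=C[n];p=c["R"]@np.asarray(X,float)+c["t"];return np.array([c["fx"]*p[0]/p[2]+c["cx"],c["fy"]*p[1]/p[2]+c["cy"]])
def ray(n,uv):
    c=C[n];d=c["R"].T@np.array([(uv[0]-c["cx"])/c["fx"],(uv[1]-c["cy"])/c["fy"],1]);return -c["R"].T@c["t"],d/np.linalg.norm(d)
def plane(n,uv,z):
    o,d=ray(n,uv);return o+d*(z-o[2])/d[2]
def tri(a,b):
    o1,d1=ray("top",a);o2,d2=ray("scene",b)
    s=np.linalg.lstsq(np.c_[d1,-d2],o2-o1,rcond=None)[0]
    p,q=o1+s[0]*d1,o2+s[1]*d2;return (p+q)/2,np.linalg.norm(p-q)*1e3
def blob(im,uv,r,sign,th=.5):
    "centroid of the brighter(+1)/darker(-1)/different(0) spot near uv"
    K=8;x0,y0=int(round(uv[0]-r)),int(round(uv[1]-r));n=int(2*r)+1
    w=cv2.resize(im[y0:y0+n,x0:x0+n].astype(np.float32),None,fx=K,fy=K,interpolation=cv2.INTER_CUBIC)
    bg=np.median(w.reshape(-1,3),0);d=w-bg
    d=np.linalg.norm(d,axis=2) if sign==0 else sign*d.mean(2)
    c=n*K//2;rr=int(r*K*.7);pk=np.percentile(d[c-rr:c+rr,c-rr:c+rr],97)
    m=(d>th*pk).astype(np.uint8)
    N,L,S,ce=cv2.connectedComponentsWithStats(m)
    i=1+min(range(N-1),key=lambda i:np.hypot(*(ce[i+1]-c))-(S[i+1,4]**.5))
    return np.array([x0,y0])+(ce[i]+.5)/K-.5,S[i,4]/K**2
E
python3 - <<'E'
from h import *
np.set_printoptions(precision=4,suppress=True)
T=avg("top");S=avg("scene");np.save("T.npy",T);np.save("S.npy",S)
A=lambda u,v:(180+u/4.96,130+v/4.96)
B=lambda u,v:(110+(u-372)/4.96,170+v/4.96)
D=lambda u,v:(190+u/3.383,210+(v-298)/3.383)
E_=lambda u,v:(335+(u-372)/3.72,255+(v-298)/3.72)
F={"near_left_pin0":(A(81,204),D(284,438),1),"far_right_pin3":(A(282,82),D(72,377),1),
"hole1":(A(270,223),D(190,343),0),"hole2":(A(100,72),D(157,505),0),
"spA":(B(468,90),E_(466,477),1),"spB":(B(498,153),E_(492,416),1),"spC":(B(529,218),E_(516,358),1),
"window":(A(186,132),D(160,428),0)}
# near-left in scene is which? left=+y
for k,(a,b,s) in F.items():
    rw=12 if k=="window" else 4.5
    ta,na=blob(T,a,rw,s); 
    sb,nb=blob(S,b,18 if k=="window" else 6,s)
    X,e=tri(ta,sb);print(k,ta,round(na,1),sb,round(nb,1),X,round(e,2))
E
```

```text
near_left_pin0 [195.7235 170.3614] 19.9 [275.3203 249.0538] 52.4 [0.5674 0.0752 0.055 ] 5.7
far_right_pin3 [236.4159 145.7552] 17.3 [210.8225 231.0492] 51.8 [ 0.6597 -0.0627  0.0538] 1.38
hole1 [233.9089 174.8062] 12.1 [246.3064 223.1021] 17.1 [ 0.5605 -0.0554  0.0358] 1.47
hole2 [199.5183 144.2435] 11.9 [235.5543 270.8163] 21.9 [0.67   0.0673 0.0355] 0.43
spA [128.5122 187.3632] 21.2 [360.2923 301.543 ] 46.5 [0.5073 0.2976 0.051 ] 1.6
spB [134.6823 200.2781] 22.3 [367.1243 285.1463] 41.9 [0.4633 0.2738 0.0508] 1.88
spC [140.7607 213.4835] 22.2 [373.5637 269.8621] 40.5 [0.419  0.2503 0.0508] 1.67
window [216.935  155.9384] 212.5 [236.9376 248.0611] 313.9 [0.628  0.0056 0.0341] 1.96
```

Pin spacing comes out at 50.0 mm and the hole diagonal at 164 mm, with heights of 36 to 51 mm, so everything is consistent (yaw about -4.2°). Next I'll grasp spare A and hover it over hole2, then check the offset in the pictures.

```bash
cat >> h.py <<'E'
from scipy.spatial.transform import Rotation as Ro
def down(phi):
    y=np.array([np.cos(phi),np.sin(phi),0]);z=np.array([0,0,-1.]);return Ro.from_matrix(np.c_[np.cross(y,z),y,z]).as_quat()
def best(p,phi):
    "half-turn variant with the last joint nearest its middle"
    o=[(abs(q[6]),f) for f in(phi,phi+np.pi) for q in[arm.ik(list(p),list(down(f)))] if q is not None]
    return down(min(o)[1])
E
python3 - <<'E'
from h import *
np.set_printoptions(precision=4,suppress=True)
A=np.array([.5073,.2976]);H2=np.array([.670,.0673])
q=best([*A,.22],np.radians(118));print(arm.ik([*A,.22],list(q)))
arm.move_gripper(.55,30)
arm.movep([*A,.20],list(q));print(arm.read_time())
arm.line_to([*A,.113],.12);print(arm.read_time(),arm.read_ft_force(),arm.read_tool_pos())
arm.move_gripper(0.0,40);print(arm.read_opening(),arm.read_finger_force(),arm.read_time())
arm.line_to([*A,.18],.15);print(arm.read_opening(),arm.read_finger_force(),arm.read_time())
q2=best([*H2,.18],np.pi/2)
arm.movep([*H2,.18],list(q2));arm.line_to([*H2,.160],.1)
print(arm.read_tool_pos(),arm.read_time())
S=avg("scene",4);T=avg("top",2);np.save("S1.npy",S)
c=cv2.resize(S[180:310,170:300].astype(np.uint8),None,fx=4,fy=4,interpolation=cv2.INTER_CUBIC)
cv2.imwrite("pics/p3.png",c)
print(proj("scene",[*H2,.038]),proj("scene",[*H2,.160-.113+.038-.026]))
E
```

```text
[-0.0238  0.7945 -0.9617  1.6919  0.7359  1.0589  0.8305]
4.375
5.25 [ 0.2915 -0.2753  0.1388] [0.5075 0.2982 0.1137]
0.21396751473605957 39.05810236930847 5.625
0.20677438925146668 39.29791510105133 6.225
[0.6691 0.0679 0.1585] 7.6667
[235.4442 270.0579] [235.2462 263.6692]
```

View pics/p3.png

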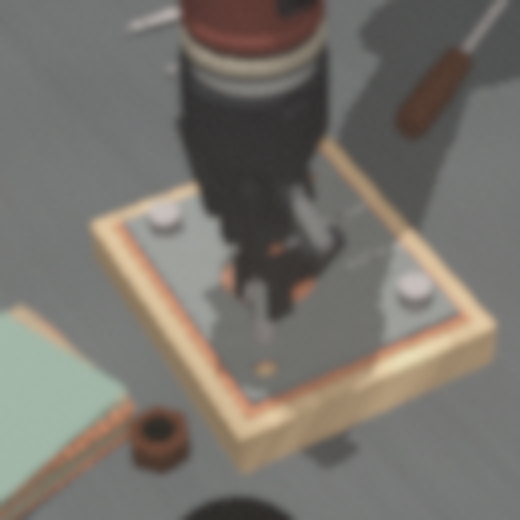

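The shank shows bright at (260,285–340) in the crop, above hole2 at (264,366). I'll measure its centreline numerically to check tilt and offset.

```bash
python3 - <<'E'
from h import *
np.set_printoptions(precision=1,suppress=True,linewidth=200)
S=np.load("S1.npy").mean(2)
print(S[244:276,226:246].astype(int))
print(arm.read_tool_pos(),Ro.from_quat(arm.read_eef_rot()).as_matrix()[:,2].round(4),arm.read_time())
tp=arm.read_tool_pos()
for dz in(.113-.038,.113-.038+.012,.113-.038+.026): print(proj("scene",tp-[0,0,dz]))
E
```

```text
[[134 114  89  68  55  52  55  54  55  55  58  61  63  60  57  57  55  56  56  58]
 [127 110  86  64  55  53  52  54  54  56  56  57  56  56  55  56  55  54  56  56]
 [128 115  91  66  56  53  55  55  55  55  56  56  55  56  55  55  54  54  55  53]
 [133 122  98  68  57  55  55  56  56  57  56  57  56  55  55  54  54  55  55  55]
 [142 128 101  69  56  54  58  63  62  59  58  56  56  56  56  55  55  55  55  54]
 [144 130 103  71  58  61  68  75  74  68  60  57  56  55  54  55  55  56  60  62]
 [138 128 104  73  64  74  86  93  93  86  72  62  58  57  55  55  57  62  71  81]
 [126 122 100  74  71  88 102 107 107 101  84  66  59  58  55  56  61  73  88 101]
 [118 113  95  75  76  97 111 114 115 109  91  68  59  56  55  58  69  87 104 113]
 [113 109  98  79  81 101 111 114 116 111  92  69  57  57  56  59  72  94 110 117]
 [112 109 101  90  90  99 108 112 115 111  94  70  58  56  57  61  73  94 110 116]
 [112 110 108 102  99 100 103 107 114 112  94  71  58  57  57  60  71  92 108 112]
 [112 111 110 108 106 101 100 105 113 112  95  73  59  57  58  60  72  90 105 110]
 [112 112 111 111 110
[... 933 characters left out ...]
 112 112 111 110 111 110 111 111 111 110]
 [110 111 111 111 111 110 110 111 111 113 113 111 110 109 109 110 111 111 110 111]
 [109 110 110 111 111 111 109 109 111 115 119 116 113 110 109 110 111 110 110 111]
 [110 109 111 112 112 110 108 109 116 125 128 125 119 112 109 109 109 110 111 111]
 [115 110 110 110 111 111 110 113 120 130 134 130 121 113 110 111 111 111 110 110]
 [127 117 110 111 111 111 110 113 120 126 129 124 117 113 111 111 111 111 110 110]
 [144 131 119 112 112 113 111 113 114 118 118 115 113 111 110 111 111 110 109 108]
 [156 145 130 118 115 116 114 112 112 112 113 111 110 110 110 109 108 108 108 107]]
[0.7 0.1 0.2] [ 0.  0. -1.] 7.9667
[234.9 255.5]
[235.1 259.3]
[235.2 263.6]
```

The foot lies on the predicted line to about 0.4 px, and most of that is settling lag. Now a force-watched insertion, with a spiral search if it jams.

```bash
cat >> h.py <<'E'
def insert(xy,z0=.141,zend=.1125,lim=10):
    "descend step by step; spiral sideways while the push exceeds lim"
    xy=np.array(xy,float);f0=arm.read_ft_force();offs=[(0,0)]+[(r*np.cos(a),r*np.sin(a)) for r in(.001,.002,.003) for a in np.arange(0,2*np.pi,np.pi/(2+1000*r))]
    i=0;z=z0;arm.line_to([*xy,z],.08)
    while z>zend+1e-6:
        zn=max(z-.004,zend);arm.line_to([*(xy+offs[i]),zn],.06);arm.pause(.05);f=arm.read_ft_force()-f0
        if f[2]>lim and zn>.118:
            print("z",round(zn,4),"f",f.round(1),"off",offs[i]);arm.line_to([*(xy+offs[i]),z0-.001],.1);z=z0-.001;i+=1
            if i>=len(offs): raise SystemExit("no fit")
        else: z=zn
    print("end f",f.round(1),arm.read_tool_pos().round(4),offs[i],arm.read_time());return xy+offs[i]
E
python3 - <<'E'
from h import *
insert([.670,.0673])
E
```

```text
end f [-1.2 -1.8  6. ] [0.6705 0.0676 0.114 ] (0, 0) 10.7583
```

It slid in at the first try. I'll release it, fetch spare B for hole1, and take a picture to check both.

```bash
python3 - <<'E'
from h import *
arm.move_gripper(.5,30);arm.line_to([.670,.0673,.19],.25)
B=[.4633,.2738];H1=[.5605,-.0554]
arm.movep([*B,.19],list(best([*B,.19],np.radians(118))))
arm.line_to([*B,.113],.12);arm.move_gripper(0.0,40);print(arm.read_opening(),arm.read_finger_force())
arm.line_to([*B,.19],.2)
arm.movep([*H1,.18],list(best([*H1,.18],np.pi/2)));arm.pause(.2)
insert(H1)
arm.move_gripper(.5,30);arm.line_to([*H1,.19],.25)
P=[.56,-.25,.25];arm.movep(P,list(best(P,np.pi/2)));print(arm.read_time())
T=avg("top",4);S=avg("scene",4);np.save("T2.npy",T);np.save("S2.npy",S)
for n,uv in(("hole1",(233.9,174.8)),("hole2",(199.5,144.2)),("pin3",(236.4,145.8)),("pin0",(195.7,170.4))):
    h=np.array([0,0,0.]);X=plane("top",uv,.04);print(n,blob(T,uv,4.5,1),blob(S,proj("scene",[X[0],X[1],.05]),6,1))
r=lambda i,x,y,w,h:cv2.resize(i[y:y+h,x:x+w].astype(np.uint8),(400,400*h//w),interpolation=cv2.INTER_CUBIC)
cv2.imwrite("pics/p4.png",np.hstack([r(T,175,120,110,110),r(S,180,155,120,120)]))
E
```

```text
0.20964780423009005 39.04360234737396
end f [-6.   3.5  9.8] [ 0.5601 -0.0553  0.114 ] (0, 0) 19.1083
20.75
hole1 (array([232.21327028, 171.61698573]), np.float64(34.484375)) (array([246.43329983, 217.66631964]), np.float64(54.40625))
hole2 (array([199.15093316, 142.42849392]), np.float64(18.0)) (array([235.33810112, 266.11627845]), np.float64(36.390625))
pin3 (array([237.57891521, 146.57434658]), np.float64(36.765625)) (array([209.78688952, 231.43548987]), np.float64(52.46875))
pin0 (array([196.27504266, 166.73067406]), np.float64(22.890625)) (array([274.28239996, 249.6253796 ]), np.float64(43.734375))
```

View pics/p4.png

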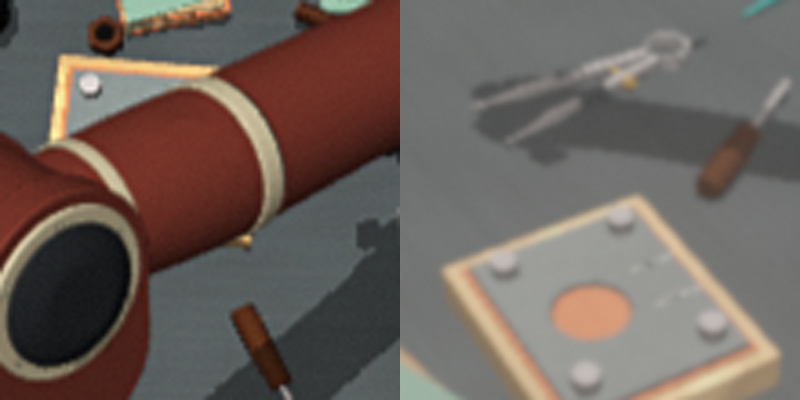

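The scene view shows all four heads on the plate and the dividers unmoved. I'll check head heights against the fitted template pose with tighter blobs, and measure the dividers and dots.

```bash
python3 - <<'E'
from h import *
np.set_printoptions(precision=2,suppress=True,linewidth=220)
S2=np.load("S2.npy");S=np.load("S.npy");T=np.load("T.npy")
c=np.array([.6153,.006]);yaw=np.radians(-4.18);R2=np.array([[np.cos(yaw),-np.sin(yaw)],[np.sin(yaw),np.cos(yaw)]])
for n,o in(("0",(-.05,.065)),("1",(-.05,-.065)),("2",(.05,.065)),("3",(.05,-.065))):
    xy=c+R2@o; 
    for z in(.045,):
        p=proj("scene",[*xy,z]);g=S2.mean(2)
        x,y=np.round(p).astype(int);w=g[y-6:y+7,x-6:x+7]
        m=(w>125).astype(np.uint8);N,L,st,ce=cv2.connectedComponentsWithStats(m);i=1+np.argmax(st[1:,4])
        ys,xs=np.nonzero(L==i);wt=(w[ys,xs]-118)
        print(n,p,"blob-pred",np.array([x-6+np.average(xs,weights=wt),y-6+np.average(ys,weights=wt)])-p,st[i,4],"rows",ys.min()+y-6-p[1],ys.max()+y-6-p[1])
# marks: bright in top and scene
for n,im in(("top",T),("scene",S)):
    for y in(.02,-.02):
        p=proj(n,[*(c+R2@(-.048,y)),.038]);x,yy=np.round(p).astype(int);print(n,p);print(im.mean(2)[yy-8:yy+9,x-5:x+6].astype(int))
E
```

```text
0 [272.85 252.14] blob-pred [ 0.45 -1.32] 156 rows -6.1364536568746075 5.8635463431253925
1 [246.   220.41] blob-pred [ 0.37 -1.19] 150 rows -6.409773995617627 5.590226004382373
2 [235.39 267.9 ] blob-pred [-0.41 -1.07] 151 rows -5.89660614802375 6.10339385197625
3 [210.53 233.76] blob-pred [ 0.47 -0.68] 154 rows -5.757188341278635 6.242811658721365
top [209.19 172.09]
[[135 135 136 136 138 137 137 136 132 131 135]
 [136 135 135 136 136 137 138 135 136 134 133]
 [133 135 134 134 135 135 138 135 136 136 135]
 [136 137 135 135 135 136 155 140 134 135 135]
 [136 136 135 135 135 136 164 140 134 135 134]
 [138 135 135 136 135 137 164 141 135 135 134]
 [138 136 136 135 136 142 165 143 136 136 134]
 [137 137 136 134 138 154 148 140 135 135 135]
 [137 138 139 136 154 126 101 148 139 135 135]
 [137 136 138 134 144 147 123 144 139 135 135]
 [138 138 138 136 138 165 142 138 137 137 137]
 [138 139 139 136 142 185 149 137 137 138 138]
 [139 139 139 138 141 175 146 138 137 138 138]
 [137 136 135 136 136 139 135 137 138 138 138]
 [104  99  97  98 112 120 121 119 120 121 131]
 [135 135 137 135 141 1
[... 1835 characters left out ...]
 151 150 150 148 148 148 149 152 159 170]
 [151 151 150 149 149 148 147 147 149 152 160]
 [151 151 150 150 148 147 148 148 149 150 155]
 [150 150 149 148 149 148 148 149 149 151 155]
 [150 149 149 149 147 147 148 150 152 157 161]
 [149 149 149 148 146 145 148 152 155 161 164]
 [149 150 150 148 142 139 144 150 155 157 157]
 [151 155 154 150 144 137 139 145 150 152 150]
 [156 160 157 153 148 143 143 146 148 148 148]
 [156 158 154 151 150 147 147 148 148 148 148]
 [151 151 149 148 149 149 149 149 148 148 148]
 [148 149 148 148 149 150 149 150 149 148 148]
 [148 147 148 148 149 149 150 149 149 148 147]
 [148 148 148 148 148 148 148 148 148 147 147]
 [148 148 148 148 148 148 148 148 147 147 147]]
```

```bash
python3 - <<'E'
from h import *
np.set_printoptions(precision=4,suppress=True,linewidth=220)
S2=np.load("S2.npy");S=np.load("S.npy");T=np.load("T.npy")
c=np.array([.6153,.006]);yaw=np.radians(-4.18);R2=np.array([[np.cos(yaw),-np.sin(yaw)],[np.sin(yaw),np.cos(yaw)]])
g=S2.mean(2)
for n,o in(("0",(-.05,.065)),("1",(-.05,-.065)),("2",(.05,.065)),("3",(.05,-.065))):
    p=proj("scene",[*(c+R2@o),.045]);x,y=np.round(p).astype(int);w=g[y-5:y+6,x-5:x+6]
    wt=np.clip(w-np.median(w)-12,0,None);N,L=cv2.connectedComponents((wt>0).astype(np.uint8));l=L[5,5];wt*=L==l if l else 1
    yy,xx=np.mgrid[:11,:11];s=wt.sum();print(n,p,(wt*xx).sum()/s+x-5-p[0],(wt*yy).sum()/s+y-5-p[1],(wt>0).sum())
def dot(im,p,r=2):
    x,y=np.round(p).astype(int);w=im.mean(2)[y-r:y+r+1,x-r:x+r+1];wt=np.clip((136 if im is T else 147.5)-w,0,None)
    yy,xx=np.mgrid[-r:r+1,-r:r+1];s=wt.sum();return np.array([(wt*xx).sum()/s+x,(wt*yy).sum()/s+y])
for a,b in(((209.7,172.3),(262.5,244.6)),((221,173.6),(254.1,233.8))):
    ta,sb=dot(T,a),dot(S,b);X,e=tri(ta,sb);print("mark",ta,sb,X,round(e,2),plane("top",ta,.038),plane("scene",sb,.038), c+R2@(-.048,.02),c+R2@(-.048,-.02))
# dividers mask in both views
for n,im,(x,y,w,h) in(("top",T,(278,172,32,70)),("scene",S,(197,160,78,42))):
    q=im[y:y+h,x:x+w];v=q.max(2);sat=v-q.min(2);d=v-np.median(v)
    print(n,"bg",np.median(v))
    if n=="top":
        for r in range(0,h,2): print(r+y,[int(k) for k in d[r]])
E
```

```text
0 [272.8452 252.1365] 1.0359979555420296 -2.044929440350387 43
1 [245.9987 220.4098] 0.15422521738668138 -2.7990936737449204 49
2 [235.3866 267.8966] -0.04446460292547272 -1.6993946580187185 41
3 [210.5322 233.7572] -0.36598069393212995 -2.175387115592514 47
mark [209.84   172.2059] [262.6525 244.3901] [0.5689 0.0287 0.0329] 2.74 [0.5685 0.0272 0.038 ] [0.5711 0.034  0.038 ] [0.5689 0.0294] [ 0.566  -0.0104]
mark [220.8115 173.6001] [254.2273 233.7543] [ 0.5651 -0.0107  0.0353] 0.57 [ 0.5641 -0.0107  0.038 ] [ 0.5669 -0.0085  0.038 ] [0.5689 0.0294] [ 0.566  -0.0104]
top bg 85.83333333333333
172 [-1, 0, -1, -1, -1, -2, -1, -1, -1, 0, 0, -1, -2, -1, -2, 0, 0, -2, -1, -2, -2, 0, 0, 1, 1, 1, 0, 1, 1, 0, 1, 1]
174 [0, -1, 1, 1, 1, 0, 0, 1, 0, 2, 2, 1, 1, 0, 0, 2, 1, 0, 0, 1, 1, 2, 1, 2, 1, 1, 1, 1, 3, 0, 0, -1]
176 [0, 0, -2, 0, -1, -1, 1, -1, 0, 1, 1, 1, 2, 0, 0, 0, 2, 3, 0, 1, 3, 1, 0, 5, 0, 1, 3, 2, 2, 2, 1, 2]
178 [-1, 0, 0, -2, -1, 3, 52, 13, 0, 0, 0, 2, 1, 0, 1, 2, 3, 3, 0, 2, 2, -1, -5, 74, 19, 0, 2, 1, 1, 1, 0, 1]
180 [0, 1, 1, 1, 1, -1, -4, 30, 4, 0, 2, 3, 2, 1, 3, 2, 1, 1, 2, 2
[... 3008 characters left out ...]
, 0, 0, 0, -1, 0, 0, -3, -3, 12, 44, 6, -3, -2, -1, -1, 0, -1, -5, -1, 75, 12, -2, 1, 0, 0, 0, 1, 2, 1]
232 [0, 1, -2, 0, -1, -1, 0, -1, 0, -1, -4, -7, 53, 8, -2, 0, 0, 1, 1, 0, 0, 0, 30, 2, 1, 2, 1, 1, 3, 3, 2, 2]
234 [0, 0, -1, -1, -1, -1, 0, 0, -1, 0, -4, -2, 61, 46, 13, -5, -6, -3, -6, -5, 0, 9, 36, 4, -1, 0, -2, 0, 0, 1, 1, 1]
236 [0, 0, -1, 0, 0, 0, -1, -1, -1, -1, -1, -3, -8, 6, 37, 89, 87, 84, 98, 85, 25, 11, 1, -1, 0, 0, 1, 1, 0, -1, 1, 0]
238 [0, 0, 0, -1, -2, -3, -1, -1, 0, -2, 0, -1, -2, -3, -4, -9, -17, 29, 1, -3, -3, -1, -2, -1, 0, -1, -2, -2, 0, 1, 1, 1]
240 [-1, 0, -1, 0, 0, 0, 0, 0, 0, -1, -1, 0, 0, 0, 0, -1, -23, 6, -9, -2, 0, 0, 1, 0, 0, 1, 2, 3, 1, 2, 2, 4]
scene bg 111.5
```

Triangulated dots agree with the template fit to about 1 mm. The hole1 head may stand slightly proud, so I'll press both new pins with shut fingers. The contact height tells, and also gives the fingertip length.

```bash
python3 - <<'E'
from h import *
np.set_printoptions(precision=4,suppress=True,linewidth=220)
for a,b in(((284.1,177.7),(212.2,197.6)),((301.2,177.7),(202.2,186.6)),((295.05,231.8),(260.2,168.4))): print(tri(a,b),plane("top",a,.007),plane("scene",b,.007))
print("grip",plane("top",(293.75,203),.007))
arm.move_gripper(0.0,30)
for H in([.5605,-.0554],[.670,.0673]):
    arm.movep([*H,.15],list(best([*H,.15],np.pi/2)));arm.pause(.15);f0=arm.read_ft_force()[2]
    arm.line_to([*H,.130],.1);z=.130;f=0
    while f<15 and z>.118: 
        z-=.001;arm.line_to([*H,z],.04);f=arm.read_ft_force()[2]-f0
        if f>2: print(round(z,4),round(f,1),arm.read_tool_pos()[2].round(4))
    arm.line_to([*H,.15],.2)
print(arm.read_time())
E
```

```text
(array([ 0.5614, -0.2325,  0.0029]), np.float64(1.8399339494188403)) [ 0.5611 -0.2327  0.007 ] [ 0.5633 -0.227   0.007 ]
(array([ 0.5613, -0.2928,  0.0047]), np.float64(3.265130238098621)) [ 0.562  -0.2935  0.007 ] [ 0.5617 -0.2884  0.007 ]
(array([ 0.3688, -0.2686,  0.0092]), np.float64(1.189092460792866)) [ 0.3694 -0.2693  0.007 ] [ 0.3666 -0.2707  0.007 ]
grip [ 0.4702 -0.2659  0.007 ]
0.124 4.7 0.1248
0.123 11.0 0.1247
0.122 17.0 0.1246
0.124 5.1 0.1248
0.123 9.3 0.1248
0.122 13.0 0.1247
0.121 17.3 0.1247
29.05
```

Both heads top out at the same height, 51.7 mm by the fingertips, so both pins are home. The dividers' tips measure 60.3 mm apart and the length is 192.5 mm, as given. I'll pick them up and hover.

```bash
cat >> h.py <<'E'
M=np.array([.5673,.0093]);YAW=np.radians(-4.4)
def grab(name):
    S=avg("scene",4);T=avg("top",4);np.save("S_%s.npy"%name,S);np.save("T_%s.npy"%name,T)
    r=lambda i,x,y,w,h:cv2.resize(i[y:y+h,x:x+w].astype(np.uint8),(400,400*h//w),interpolation=cv2.INTER_CUBIC)
    cv2.imwrite(f"pics/{name}.png",np.hstack([r(T,190,140,60,60),r(S,230,200,60,60)]))
E
python3 - <<'E'
from h import *
np.set_printoptions(precision=4,suppress=True)
G=[.4667,-.2656];psi=np.radians(1.8)
q=best([*G,.16],psi+np.pi/2);q2=(Ro.from_rotvec([0,0,YAW-psi])*Ro.from_quat(q)).as_quat()
arm.move_gripper(.76,30);arm.movep([*G,.16],list(q))
arm.line_to([*G,.0735],.12);arm.pause(.15);print(arm.read_tool_pos(),arm.read_ft_force())
arm.move_gripper(.45,20);print(arm.read_opening(),arm.read_finger_force(),arm.read_time())
arm.line_to([*G,.15],.12);print(arm.read_opening(),arm.read_finger_force())
P=M-.096*np.array([np.cos(YAW),np.sin(YAW)])
arm.line_to([*P,.15],.2,list(q2));arm.line_to([*P,.125],.1);arm.pause(.15)
print(P,arm.read_tool_pos(),arm.read_opening(),arm.read_time())
grab("p5")
E
```

```text
[ 0.4671 -0.2659  0.0743] [-0.0827  0.7976 -0.6068]
0.4552057184342521 9.95970994234085 32.525
0.45053990784566 8.149619400501251
[0.4716 0.0167] [0.4719 0.0163 0.1255] 0.4528724870879249 35.4167
```

View pics/p5.png

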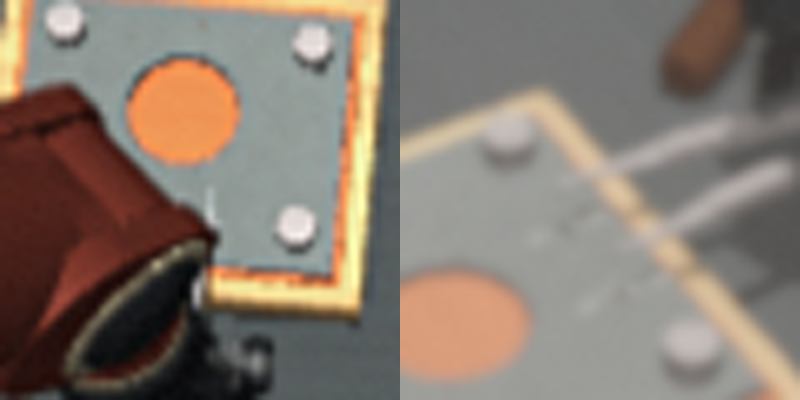

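The dividers are held, with the tips at about (264,236) and (255,227) in the scene view; the arm hides them from above. I'll compare with the predicted tip pixels.

```bash
python3 - <<'E'
from h import *
np.set_printoptions(precision=2,suppress=True,linewidth=220)
tp=np.array(arm.read_tool_pos());m=Ro.from_quat(arm.read_eef_rot()).as_matrix();print(tp,arm.read_time())
u=np.array([np.cos(YAW),np.sin(YAW),0]);v=np.array([-u[1],u[0],0])
S=np.load("S_p5.npy");g=S.mean(2);g0=np.load("S.npy").mean(2)
for s in(1,-1):
    t=tp+.096*u+.02*s*v;t[2]=.007+tp[2]-.0743;p=proj("scene",t);b=proj("scene",t-.03*u)
    print("pred tip",p,"30mm behind",b,"dot pred",proj("scene",[t[0],t[1],.038]))
x,y=250,222
print((g-g0)[y:y+22,x:x+24].astype(int))
E
```

```text
[0.47 0.02 0.13] 35.8167
pred tip [262.41 236.98] 30mm behind [273.02 232.77] dot pred [262.28 242.91]
pred tip [254.17 227.23] 30mm behind [264.61 223.22] dot pred [254.13 233.12]
[[ -7   1   5   5   6   6   5   6   6   6   6   9  14  21  29  39  47  56  59  57  54  48  39  33]
 [ -4   1   6   5   5   6   6   6   6   5   7  14  29  42  50  56  60  61  55  46  35  27  20  14]
 [  1   4   6   6   6   6   7   7   5   4   5  15  33  49  55  53  50  45  36  26  16  11  10   6]
 [  4   5   6   8   9  10  12  11   6   0   0   6  19  32  36  32  25  19  12   9   6   5   5   5]
 [  5   5   7  10  14  16  15  12   5  -2  -4   0   6  10  12  10   8   6   6   4   3   4   4   4]
 [  5   6   7  11  16  16  12   7   2  -1   0   1   4   5   6   5   5   3   4   5   3   5   3   4]
 [  6   6   6   7   8  10   8   5   2   3   4   4   5   6   5   5   3   5   3   5   4   5   4   6]
 [  5   5   5   5   6   5   5   4   2   2   3   3   4   4   3   0   0   1   4   4   4   6   7  12]
 [  6   6   6   5   5   4   1  -1  -3  -5  -5  -3   0   0  -3  -9 -11  -6   0   5   5   9  17  31]
 [  6   6   6   6   5   1  -
[... 559 characters left out ...]
1  -5]
 [  6   6   6   5   6   5   6   6   5   6   5   5   8  11  12  10   7   2   0   1   4   4   0  -6]
 [  5   5   6   6   5   6   6   6   6   5   4   3   4   5   5   4   4   4   2   1   3   2  -1  -6]
 [  6   6   5   5   5   5   6   5   5   5   6   4   3   4   5   4   3   0  -2  -2  -1  -4 -10 -16]
 [  6   5   6   6   6   6   6   5   6   6   4   6   5   4   4   1  -1  -5  -7  -7  -8 -14 -22 -26]
 [  6   5   6   6   5   6   5   6   6   5   5   6   5   3   0  -5  -8  -6  -4  -3  -4 -12 -17 -17]
 [  6   6   6   6   6   6   5   5   5   6   6   6   4   1  -3  -7  -6  -2   1   2   1  -1  -2  -2]
 [  6   5   6   6   6   5   6   6   6   6   6   6   3   0   0   0   0   3   5   5   5   4   5   5]]
```

Scene alone leaves pitch and yaw of the held dividers ambiguous by about 4 mm. I'll swing the hand clockwise for a moment so both cameras see the tips, and measure the tips relative to the tool.

```bash
python3 - <<'E'
from h import *
np.set_printoptions(precision=4,suppress=True)
q=Ro.from_quat(arm.read_eef_rot());d=np.radians(-52)
tp=arm.read_tool_pos();q2=(Ro.from_rotvec([0,0,d])*q).as_quat()
arm.line_to([tp[0],tp[1],.15],.15);arm.line_to([.47,-.03,.15],.12,list(q2));arm.pause(.2)
tp=np.array(arm.read_tool_pos());print(tp,arm.read_opening(),arm.read_finger_force(),arm.read_time())
S=avg("scene",3);T=avg("top",3);np.save("S6.npy",S);np.save("T6.npy",T)
a=YAW+d;u=np.array([np.cos(a),np.sin(a),0]);v=np.array([-u[1],u[0],0]);o=[]
for n,im in(("top",T),("scene",S)):
    P=[]
    for s in(1,-1):
        t=tp+.096*u+.02*s*v;t[2]=.007+tp[2]-.0743;P.append(proj(n,t))
    print(n,P);x,y=np.round(np.mean(P,0)).astype(int)-25;print("crop",x,y)
    o.append(cv2.resize(im[y:y+50,x:x+50].astype(np.uint8),(400,400),interpolation=cv2.INTER_CUBIC))
cv2.imwrite("pics/p6.png",np.hstack(o))
E
```

```text
[ 0.47   -0.0297  0.15  ] 0.44981452049759196 8.155706226825714 37.3917
top [array([246.132 , 177.5159]), array([252.6945, 187.4064])]
crop 224 157
scene [array([243.4231, 197.2285]), array([249.404 , 188.5606])]
crop 221 168
```

View pics/p6.png

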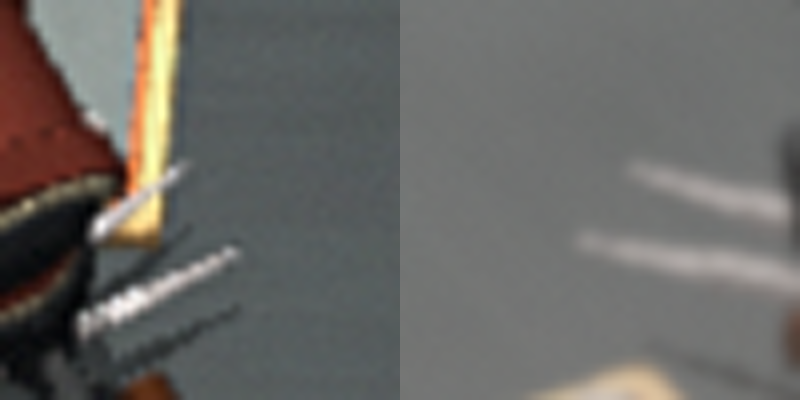

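Both views now show the tips: top (246.9,176.9) and (253.4,187.8); scene (242.8,197.5) and (249.3,188.1). I'll triangulate them.

```bash
python3 - <<'E'
from h import *
np.set_printoptions(precision=4,suppress=True,linewidth=200)
tp=np.array([.470,-.0297,.15]);a=YAW-np.radians(52);u=np.array([np.cos(a),np.sin(a),0]);v=np.array([-u[1],u[0],0])
L=tri((246.9,176.9),(242.75,197.5));R=tri((253.4,187.75),(249.25,188.1))
for X,e in(L,R): print(X,e,"along,lat,z",(X-tp)@u,(X-tp)@v,X[2])
print("dist",np.linalg.norm(L[0]-R[0]))
# line-through-tip check in each view: tip profile
for n,p in(("T6",(246.9,176.9)),("T6",(253.4,187.75)),("S6",(242.75,197.5)),("S6",(249.25,188.1))):
    g=np.load(n+".npy").mean(2);x,y=int(p[0]),int(p[1]);print(n,x-3,y-3);print(g[y-3:y+5,x-3:x+5].astype(int))
E
```

```text
[ 0.5416 -0.1006  0.0815] 1.6808263067955622 along,lat,z 0.09866959352502545 0.020387325785129515 0.08152908971674977
[ 0.5054 -0.1231  0.0823] 0.025144256778785023 along,lat,z 0.09740908960033412 -0.022183606158062752 0.08229903241715059
dist 0.04259654831577284
T6 243 173
[[215 192 108  84  91  89  90  90]
 [217 192 112  85  89  91  89  91]
 [219 171 101  84  88  88  90  90]
 [221 157  94  89  91  90  90  90]
 [218 137 105 122 110  93  89  90]
 [216 150 192 134  96  87  91  86]
 [212 184 156 103  86  86  91  92]
 [198 133  94  84  86  89  93  94]]
T6 250 184
[[ 92  88  88  90  90  88  90  88]
 [ 90  92  90  93  89  90  91  90]
 [ 93  91  91  90  94  91  89  93]
 [ 88  89  96  81  87  91  92  91]
 [ 96 108 166 132  95  90  94  92]
 [174 155 125 108  93  88  89  92]
 [151 121  83  86  90  87  89  89]
 [102  91  85  90  90  91  93  92]]
S6 239 194
[[113 113 114 113 115 115 114 115]
 [113 114 113 115 116 116 115 116]
 [114 113 113 116 120 123 122 119]
 [113 114 115 119 129 137 135 130]
 [114 114 116 121 132 141 142 140]
 [116 115 115 118 124 130 132 135]
 [115 116 115 116 117 118 119 122]
 [116 117 116 116 116 116 116 117]]
S6 246 185
[[111 110 110 111 110 110 110 112]
 [111 112 111 111 112 112 111 112]
 [111 110 111 114 117 117 115 114]
 [113 112 114 121 129 130 126 126]
 [113 113 116 125 134 139 141 144]
 [114 113 115 120 125 133 142 151]
 [115 114 114 115 116 121 128 134]
 [114 114 115 115 115 116 115 117]]
```

Held dividers: level (tip z within 1 mm of predicted), reach about 97.5 mm, sideways offset about −0.9 mm, points about 42.5 mm apart, which agrees with 8.15 N rather than 9 N. I'll squeeze slightly more, go back over the dots and lower.

```bash
python3 - <<'E'
from h import *
np.set_printoptions(precision=4,suppress=True,linewidth=200)
arm.move_gripper(.437,20);arm.pause(.1);print(arm.read_opening(),arm.read_finger_force())
q2=(Ro.from_rotvec([0,0,np.radians(52)])*Ro.from_quat(arm.read_eef_rot())).as_quat()
u=np.array([np.cos(YAW),np.sin(YAW)]);v=np.array([-u[1],u[0]]);P=np.array([.567,.0093])-.0975*u+.0007*v
arm.line_to([*P,.15],.15,list(q2));arm.line_to([*P,.1142],.08);arm.pause(.4)
tp=np.array(arm.read_tool_pos());print(P,tp,arm.read_opening(),[round(arm.read_finger_force(),2) for _ in range(3)],arm.read_ft_force(),arm.read_time())
S=avg("scene",6);np.save("S7.npy",S);g=S.mean(2)
for s in(1,-1):
    t=np.array([*(tp[:2]+.0975*u+(.02*s-.0007)*v),.007+tp[2]-.0743]);print("pred tip",proj("scene",t))
print(g[225:252,248:272].astype(int))
cv2.imwrite("pics/p7.png",cv2.resize(S[205:265,225:285].astype(np.uint8),(600,600),interpolation=cv2.INTER_CUBIC))
E
```

```text
0.43791630391396347 8.92255648970604
[0.4698 0.0175] [0.47   0.0175 0.1144] 0.43892924859248467 [8.91, 8.91, 8.91] [ 0.2123  0.1711 -1.028 ] 40.0667
pred tip [262.4146 240.1538]
pred tip [254.2212 230.3784]
[[141 147 153 155 155 156 155 158 165 175 185 191 189 178 160 140 131 133 139 149 159 168 171 171]
 [152 154 156 157 156 155 154 155 157 165 176 186 192 189 177 161 154 157 163 169 174 175 168 157]
 [156 157 157 157 155 155 154 154 155 159 167 178 187 191 187 179 173 174 174 172 168 162 151 139]
 [157 157 157 157 156 155 154 154 155 158 164 174 182 187 187 183 178 172 163 154 145 138 131 125]
 [157 157 157 156 155 155 155 155 158 163 168 172 174 176 177 179 175 166 150 134 126 122 120 119]
 [156 157 156 156 155 155 156 157 158 161 164 162 160 160 167 176 179 170 152 132 122 119 119 118]
 [156 156 155 155 155 155 155 156 153 152 153 151 148 149 159 170 175 169 157 142 130 123 120 118]
 [155 155 155 154 154 152 150 148 149 150 151 150 147 147 153 157 160 162 162 159 151 138 126 120]
 [155 155 156 156 153 148 141 140 146 153 157 155 151 151 152 153 156 165 175 179 173 158 140 130]
 [
[... 1080 characters left out ...]
5 155]
 [148 147 151 154 155 155 155 155 159 164 168 164 158 155 152 151 152 154 155 155 155 155 155 154]
 [152 147 150 154 155 155 155 156 160 165 166 161 156 154 154 153 154 154 155 154 155 155 155 155]
 [156 149 150 153 155 155 155 156 157 159 159 156 155 155 153 153 154 154 155 155 154 155 157 160]
 [159 154 152 154 155 155 156 155 155 155 155 154 154 154 153 154 155 155 154 154 155 158 163 170]
 [161 156 154 155 155 156 156 155 154 154 153 154 154 154 155 155 155 154 154 155 156 163 173 182]
 [161 156 154 155 156 156 156 155 155 154 154 155 154 155 155 155 155 154 154 155 158 168 180 187]
 [160 156 155 155 155 155 156 155 154 154 154 154 154 154 155 154 155 154 155 155 157 166 178 187]]
```

View pics/p7.png

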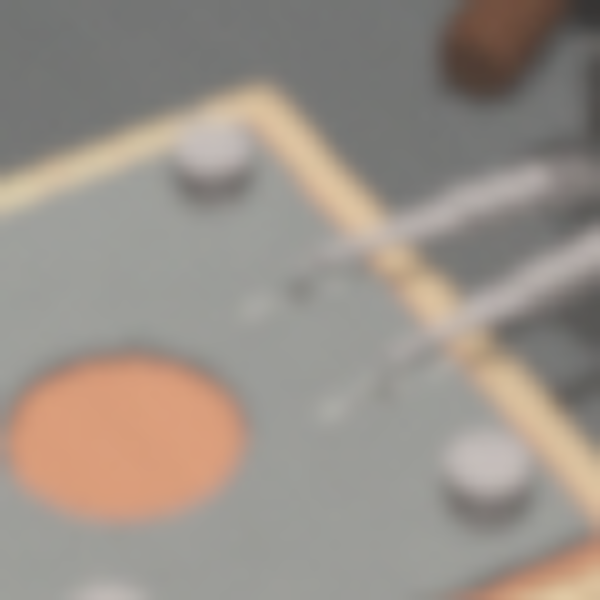

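The tips stand just over the dots. Triangulated heights have run about 3 mm low everywhere (dots, bench tips), so the held tips are probably about 2 mm higher than predicted. I'll lower 3 mm while watching the force, then take a background-subtracted measurement.

```bash
python3 - <<'E'
from h import *
np.set_printoptions(precision=2,suppress=True,linewidth=220)
f0=np.array(arm.read_ft_force());tp=np.array(arm.read_tool_pos())
arm.line_to([.4698,.0175,.1112],.03);arm.pause(.2)
tp=np.array(arm.read_tool_pos());print(tp.round(4),arm.read_ft_force()-f0,arm.read_finger_force(),arm.read_time())
S=avg("scene",6);np.save("S8.npy",S);B=np.load("S2.npy");g=(S-B).mean(2);g-=np.median(g[225:255,235:262])
print("rows225-247 cols250-274");print(g[225:247,250:274].astype(int))
T,S0=np.load("T.npy"),np.load("S.npy")
# camera bias from holes
for n,X,a,b in(("h1",[.5603,-.0554,.038],(233.909,174.806),(246.306,223.102)),("h2",[.670,.0673,.038],(199.518,144.243),(235.554,270.816))): print(n,a-proj("top",X),b-proj("scene",X))
u=np.array([np.cos(YAW),np.sin(YAW)]);v=np.array([-u[1],u[0]])
for s in(1,-1):
  for k in(0,.015,.03): print(s,k,proj("scene",[*(tp[:2]+(.0975-k)*u+s*(.02+ k*.113)*v),.007+tp[2]-.0743]))
E
```

```text
[0.47 0.02 0.11] [ 0.49  0.57 -0.96] 8.909858465194702 40.8167
rows225-247 cols250-274
[[  0   0  -1   0   0   0   0   0   0   0   0   0   0   0   0   1   5  10  20  34  49  54  56  54]
 [  0   0   0   0   0   0   0   0   0   0   0   0   0  -1   4  13  23  31  42  50  53  52  48  44]
 [  1   0   0   0   0   0   0   0   0   0   0  -1  -2  -2   9  28  43  51  55  55  47  37  27  21]
 [  0   0   0   0   0   0   0   1   1   2   2   0  -4  -4   6  27  44  48  46  41  32  18   7   5]
 [  0   0   0   0   0   2   3   4   7   9   6   0  -8  -9  -3   7  20  25  21  16  11   5   0  -2]
 [  0   0   0   0   1   4   8  11   9   8   3  -5 -13 -14 -11 -10  -7  -4   0   1   1   1   0  -1]
 [  0   0   0   0   1   4   8   8   0  -7 -12 -17 -15 -16 -17 -20 -20 -18 -10  -3   0   0   0   0]
 [  0   0   0   0  -2  -5  -5  -3  -9 -17 -19 -16 -13 -18 -23 -27 -23 -16  -8  -2  -1   0   0   0]
 [  0   0   0  -1  -5 -12 -11  -6  -6  -8  -9  -6  -5 -11 -18 -20 -15  -7  -2  -1   0   0   0   4]
 [  0   0   0   0  -3  -7  -5  -2  -1  -1  -1   0  -2  -3  -6  -6  -4  -1   0   0   0   2   7  17]
 [  0   0   0   0   0  
[... 658 characters left out ...]
18 -23 -24]
 [  0   0   0   0   0   0   0   0   0   0   0   0  -3  -7 -11 -12 -12  -8  -4  -3  -3  -6  -8  -8]
 [  0   0   0   0   0   0   0  -1   0   0   0   0  -3 -10 -13  -9  -5  -2   0   0   0  -1  -1   0]
 [  0   0  -1   0   0   0   0   0   0   0   0   0  -1  -4  -4  -1  -1  -1   0   0   0   0   0   0]
 [  0   0   0   0   0   0   0   0   0   0   0   0   0  -1  -1   0   0   0   0   0   0   0   0   0]
 [  1   1   0   0   1  -1   0   0   0   0   0   0  -1  -1   0   0   0   0  -1   0   0   0   0   0]]
h1 [ 0.17 -0.06] [0.21 0.74]
h2 [0.14 0.19] [0.11 0.76]
1 0 [262.57 241.25]
1 0.015 [268.22 239.55]
1 0.03 [273.82 237.86]
-1 0 [254.38 231.46]
-1 0.015 [259.25 229.04]
-1 0.03 [264.06 226.66]
```

The tips are now cleanly measurable. The gap between tips and shadows puts them about 8.4 mm above the plate (2.3 mm above nominal, as suspected). They are about 1.7 mm too far right and 1–2 mm short. I'll correct, go 2 mm lower and recheck.

```bash
python3 - <<'E'
from h import *
np.set_printoptions(precision=4,suppress=True,linewidth=220)
u=np.array([np.cos(YAW),np.sin(YAW)]);v=np.array([-u[1],u[0]]);P=np.array([.4698,.0175])+.0013*u+.0017*v
f0=np.array(arm.read_ft_force())
arm.line_to([*P,.1112],.03);arm.line_to([*P,.1092],.02);arm.pause(.3)
tp=np.array(arm.read_tool_pos());print(tp,arm.read_ft_force()-f0,arm.read_finger_force(),arm.read_opening(),arm.read_time())
S=avg("scene",6);np.save("S9.npy",S);B=np.load("S2.npy");g=(S-B).mean(2);g-=np.median(g[225:255,235:262])
print("rows228-247 cols250-272");print(g[228:247,250:272].astype(int))
for s in(1,-1): print("want tip",proj("scene",[*(np.array([.567,.0093])+s*.02*v),.0444])+[.16,.75])
E
```

```text
[0.4712 0.0191 0.1092] [ 1.6908 -0.9663  0.3814] 8.910031914710999 0.4410841076669823 41.9167
rows228-247 cols250-272
[[  0   0   0   0   0   0   0   0   0   0   0   0   0   0   4  18  36  48  55  56  51  39]
 [  0   0   0   0   0   0   0   1   1   2   2   1   0   0   2  14  34  46  48  44  33  20]
 [  0   0   0   0   0   0   0   2   4   4   2   1  -1  -6  -9  -4   5  16  21  17  11   8]
 [  0   0   0   0   0   0   1   5   4   0   0  -3  -7 -17 -25 -29 -26 -19 -10  -1   1   1]
 [  0  -1   0   0   0  -1  -1   0  -6 -12 -13 -12 -13 -22 -31 -37 -36 -30 -19  -6  -1   0]
 [  0   0   0   1   1  -2  -6  -9 -15 -17 -13  -8  -7 -13 -21 -25 -24 -20 -12  -5  -2   0]
 [  0   0   0   0   0  -2  -3  -6  -9  -7  -4  -2  -1  -4  -7  -8  -8  -6  -4  -1   0   0]
 [  0   0   0   0   0   0  -1   0  -1  -1   0   0   0  -1  -1  -1   0   0   0   0   0   0]
 [  0   0   0   0   0   0   0   0   0   0   0   0   0   0   0   0   0   0   0   0   0   2]
 [  0   0   0   0   0   0   0   0   0   0   0  -1   0   0   0   0   0   0   0   0   1   1]
 [  0   1   0   0   0   0   0   0   0   0   0   0   0   0   0   0   1   2   2   2   0  -1]
 [  0   0   0   0   0   0   0   0   0   0   0   0   0   0   0   2   3   6   7   2  -5 -13]
 [  0   0   0   0   0   0   0   0   0   0   0   0  -1   0   2   7   9   8   4  -4 -17 -26]
 [  0   0   0   0   0   0   0   0   0  -1   0   0  -1   0   2   3   2  -1  -8 -15 -22 -27]
 [  0   0   0   0   0   0   0   0   0   0   0   0  -1  -3  -7  -9 -12 -13 -13 -12 -11 -13]
 [  0   0   0   0   0   0   0   0   0   0   0   0   0  -5 -14 -16 -13  -9  -5  -3  -2  -3]
 [  0   0   0   0   0   0   0   0   0   0   0   0   0  -3  -8  -7  -5  -2   0  -1   0   0]
 [  0   0   0   0   0   0   0   0   0   0   0   0   0   0   0  -1   0   0   0   0   0   0]
 [  0   1   0   0   1   0   0   0   0   0   0  -1  -1  -1   0   0   0   0  -1   0   0   0]]
want tip [262.5805 241.685 ]
want tip [254.3999 231.906 ]
```

The leg centreline moved as commanded. The tip's end now fades because it covers the bright scribed line, which is where it should be: dead reckoning from the clean fix gives (254.7,232.2) and (262.9,241.5), against wanted (254.4,231.9) and (262.6,241.7), under 1 mm off. I'll check that it is free of contact and steady, then hand in.

```bash
python3 - <<'E'
from h import *
F=[]
for _ in range(5): arm.pause(.08);F.append(arm.read_ft_force())
F=np.array(F);print(F.mean(0).round(2),F.std(0).round(2),np.abs(arm.read_dq()).max().round(4),arm.read_finger_force(),arm.read_time())
if F.mean(0)[2]<.3: print(ticket.finish_job())
E
```

```text
[-0.18  0.13 -1.51] [0.51 0.54 0.54] 0.0023 8.90958622097969 42.6333
the job is handed in; nothing more can be done
None
```

I handed the job in at about 42.6 s: both empty holes have pins pressed fully home, and the dividers are held squeezed and steady over the two dots, by estimate within about 1 mm sideways and 6 mm above the plate, with no contact force felt. At the final pose the tips could not be measured directly, so that position is carried forward from the last clear picture.

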